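# Hold the bagel down in the toaster

## Task

The catch of this two-slot toaster is broken, so its levers have to be held by hand. Push down the lever of the slot that holds the round bagel half until the bagel's top edge is level with the top of the toaster, and finish with the fingers still holding the lever there. Never push a lever down to the bottom, where the carriage jams; do not touch the bread, leave the other slot's lever up, and leave the things around the toaster where they are.

Things in the scene. Friction and masses are not known exactly. Their poses are not given: they have to be found in the camera images.
- toaster: toaster fixed to the counter, 240 mm long (its x) by 206 mm wide (its y), flat top 185 mm above the counter; steel middle, black ends. Origin: centre of its underside; x points from the lever end to the back, z up. Two slots 136 mm long and 24 mm wide run along its x, slot a at y = +42 mm, slot b at y = -42 mm. The two levers stick out of the front (-x) end, each in line with its slot
- toaster_top (a point): centre of the toaster's flat top face, 185 mm above the counter
- lever_a: black lever knob of slot a, in line with it (toaster y +42 mm) at the front end; 44 mm long (x), 34 wide (y), 14 thick. Origin: centre of its flat upper face, 146 mm before the toaster's centre, 165 mm above the counter when up. Slides straight down 42 mm to the stop against a spring (about 3 N at the top, 8 N at the bottom), never latches; the bread in slot a rides with it mm for mm
- lever_b: black lever knob of slot b, in line with it (toaster y -42 mm) at the front end; 44 mm long (x), 34 wide (y), 14 thick. Origin: centre of its flat upper face, 146 mm before the toaster's centre, 165 mm above the counter when up. Slides straight down 42 mm to the stop against a spring (about 3 N at the top, 8 N at the bottom), never latches; the bread in slot b rides with it mm for mm
- bagel: centre of the bagel half: a round brown disc 100 mm in diameter and 20 mm thick with a dimple in the middle, standing on edge in one of the slots (a or b, varies), loose. Its top edge is 50 mm above this point and stands about 24 mm above the toaster's top at the start
- slice: slice of bread with square corners, 104 mm wide, 98 mm tall, 15 mm thick, standing upright in the other slot, loose; its top stands about 27 mm above the toaster's top. Origin: centre of its lower edge
- mug: white mug, 80 mm across, 90 mm tall, loose bystander; origin at the centre of its underside
- jam_jar: jam jar, 68 mm across, 95 mm tall, loose bystander; origin at the centre of its underside
- pepper_mill: dark wooden pepper mill, 54 mm across, 160 mm tall, loose bystander behind the toaster; origin at the centre of its underside
- spoon: spoon lying on the counter in front of the levers, loose bystander; origin near its middle
- soap_bottle: clear soap bottle, 60 mm across, 180 mm tall, loose bystander; origin at the centre of its underside
- sponge: sponge, 100 x 65 x 35 mm, loose bystander; origin at the centre of its underside
- bowl: white bowl, 140 mm across, 60 mm tall, loose bystander; origin at the centre of its underside
Things that resemble listed ones, but are neither listed nor needed, are in the scene too. What is shaped like the bagel but black or yellow is not meant.

How it is judged:
By the outcome, as a careful person would: the job done as asked, in the order asked, and still so for the second after the job is handed in, while the arm keeps its last pose, push and grip.
It also fails if it takes over 35 s, if anything falls off the work surface, if the arm or the gripper's body presses on something with over 40 N, if the wrist force passes 120 N, or if a joint passes its speed limit or range.

## Robot

A 6-joint arm with a two-finger parallel gripper is mounted at the origin on the work surface. World frame = base frame: x ahead of the robot, y to its left, z up, the work surface at z = 0. Lengths are in m, angles in degrees, forces in N, time in s.
With the tool pointing down it reaches from about 0.25 to 0.725 m from the base axis. Payload 9.7 kg.
Tool frame: the origin (TCP) lies midway between the tips of the shut fingers; the grasp point (between the pads) lies 19 mm behind it; z points along the fingers, y is the line along which they close (so a half turn about z gives the same grasp; the last joint's range is limited). The gripper opens to 85 mm and grips with 20 to 120 N. Pads are 22 mm wide; open, the fingers measure 114 mm over their backs; the gripper's body (76 mm by 85 mm) begins 54 mm behind the grasp point. The pads swing forward as they close: fully open they stand 13 mm farther back than shut.
Start: joints at [71.792, 4.979, 10.078, 95.1, 0, 90], TCP at [0.172, 0.522, 0.231] pointing down, gripper open.
Joint ranges: [-179.16, 179.16], [-48.56, 103.87], [-65.8, 70.77], [-126.05, 130.52], [-82.76, 87.17], [-180, 180]. Speed limits (degrees/s): [127.2, 127.2, 147.25, 180, 180, 180].

## Interface

Orientations are given as [roll, pitch, yaw] about the fixed x, y, z axes, in that order (R = Rz(yaw) Ry(pitch) Rx(roll)).
In Python, from workcell import * gives the robot as it stands.
- The arm moves only by the tool servo_tool, never from a script. Its argument "moves" is a list of rows, each a list of 4 numbers: the shift along the world's x, y, z in a scale on which 1.0 is 60 cm, then the turn about the world's z in fractions of the full range, 1 being 360 degrees. A call has 1 to 20 rows; each row is the pose to reach, as a shift and turn from the pose commanded when the call began; what a row does not reach only later rows make up. A row lasts 1/12 s, in which the tool goes at most 41.7 mm and 7.16 degrees, less where a joint would pass 70% of its speed; a pose out of reach is approached as far as the arm can. A call with a gripper value outside its range is refused whole. "claw" is the closure, from 0 (fully open) to 1 (shut), set as the call begins (left out, the last holds). The fingers move at their own pace and stop on an object; "force" is the grip in N (left out, the last holds). Time passes only in rows, so rows that repeat a pose let the fingers close. It gives the time, the measured TCP pose, the force, the opening and the grip force at its end, in the units of the state.
- get_obs(): the state, without advancing time (a new reading comes with each control period).
- camera(name): name is "side" or "top" or "wrist"; returns the picture (480x640x3 uint8, red, green, blue); there is no depth.
- get_calibration(name): a dict with "fx", "fy", "cx", "cy" (pixels), "k1" (the pictures are not rectified: a ray, as slopes to the right and down, at radius r is drawn at 1 + k1 r^2 times it, then the intrinsics apply), "rvec" (rotation vector, rad) and "tvec" (3), from world to camera coordinates, as OpenCV has them; the wrist camera has in their place "tool_from_camera" (4x4, takes a point from camera to tool coordinates, whose origin is the TCP and whose axes are the flange's). Camera axes: x right, y down, z forward; pixel columns grow to the right and rows downward; lengths in m; the calibration is good to about 2 mm. A picture is of the moment at which its call begins: read the wrist's pose just before it. get_calibration takes no time and is no camera call.
- job_done(): hands the job in; it is judged then, once.
The state is a dict: "time": time; "q": joint angles; "qd": joint speeds; "joint_efforts": joint torques, N m; "ee_pos": TCP position; "tcp_rot": TCP orientation; "wrist_force": force on the tool from outside, world axes, zero at the start; "torque": the same for the moment, N m; "opening": finger opening in m; "grasp_force": force on a finger pad.
Only numpy, scipy, OpenCV 4.12 (cv2) and the standard library are available. Lean on these libraries where they do the work, as an engineer would, in place of code of your own. Each camera call takes 0.05 s, during which the arm holds its last target. There are 200 camera calls.

## Working session

There is one attempt and no reset: what is moved stays moved. The work goes in short steps, Python scripts to look and compute and a tool call to move; the robot and the scene stay as the last step left them, time stands still between calls to the robot, and variables do not carry over. Pictures are saved under pics/ and viewed, at most 10 in all, crops included, and the job is handed in when it is done.

Besides the shell and the picture viewer there is one more tool, called after "Emit:" as name([rows], argument=value, ...), one row to a line, values as JSON. servo_tool: Moves the arm, as the interface text tells. Its arguments: {"type":"object","properties":{"moves":{"type":"array","items":{"type":"array","items":{"type":"number"}}},"claw":{"type":"number"},"force":{"type":"number"}},"required":["moves"]}

```bash
mkdir -p pics; cat > h.py <<'E'
from workcell import *
import numpy as np, cv2
def cal(n):
    c=get_calibration(n); K=np.array([[c['fx'],0,c['cx']],[0,c['fy'],c['cy']],[0,0,1.]]); return c,K,np.array([c['k1'],0,0,0,0.])
def ray(n,uv):
    c,K,d=cal(n); R=cv2.Rodrigues(np.array(c['rvec'],float))[0]; t=np.array(c['tvec'],float).ravel()
    p=cv2.undistortPoints(np.array(uv,float).reshape(-1,1,2),K,d).reshape(-1,2)
    return -R.T@t, np.c_[p,np.ones(len(p))]@R
def onz(n,uv,z):
    o,d=ray(n,uv); return o+d*((z-o[2])/d[:,2])[:,None]
def proj(n,P):
    c,K,d=cal(n); return cv2.projectPoints(np.array(P,float).reshape(-1,3),np.array(c['rvec'],float),np.array(c['tvec'],float),K,d)[0].reshape(-1,2)
E
python3 - <<'E'
from h import *
for n in ('top','side'):
    cv2.imwrite(f'pics/{n}0.png',camera(n)[:,:,::-1]); c=get_calibration(n)
    print(n,ray(n,[[320,240]]))
print(get_obs())
E
```

```text
top (array([0.52233376, 0.06807081, 1.37461586]), array([[ 0.07329088,  0.0011077 , -0.99731907]]))
side (array([ 0.12508427, -1.22253834,  0.9096541 ]), array([[ 0.31782402,  0.81599949, -0.4831425 ]]))
{'time': 0.1, 'q': array([7.17930950e+01, 5.00739371e+00, 1.00365445e+01, 9.50981306e+01,
       2.68060846e-03, 9.00026164e+01]), 'qd': array([ 0.08208053, -0.08440655,  0.09422535,  0.14641503, -0.02371841,
        0.03424856]), 'joint_efforts': array([ 7.26885519e-04, -5.21566272e+01,  4.65651083e+01,  1.60525949e-02,
        3.74936860e-05, -2.41881276e-05]), 'ee_pos': array([0.1717687 , 0.52226804, 0.23063734]), 'tcp_rot': array([-1.79931020e+02, -2.67745654e-03,  1.61790475e+02]), 'wrist_force': array([-0.29295826, -0.06057413, -0.03421325]), 'torque': array([-0.06372406, -0.01076891, -0.01589543]), 'grasp_force': 0.0, 'opening': 0.08519163091234577}
```

View pics/top0.png

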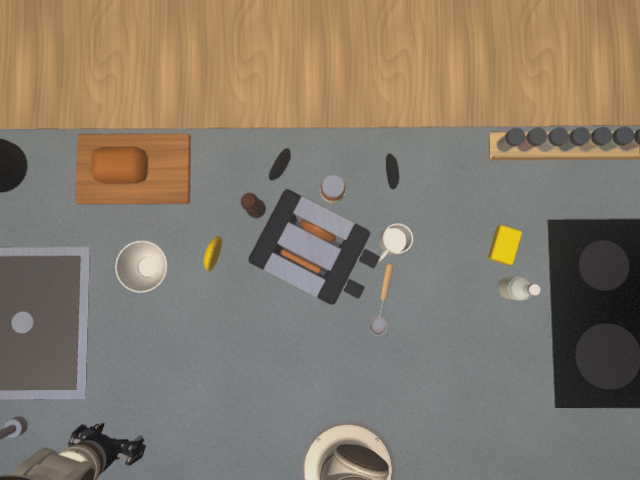

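View pics/side0.png

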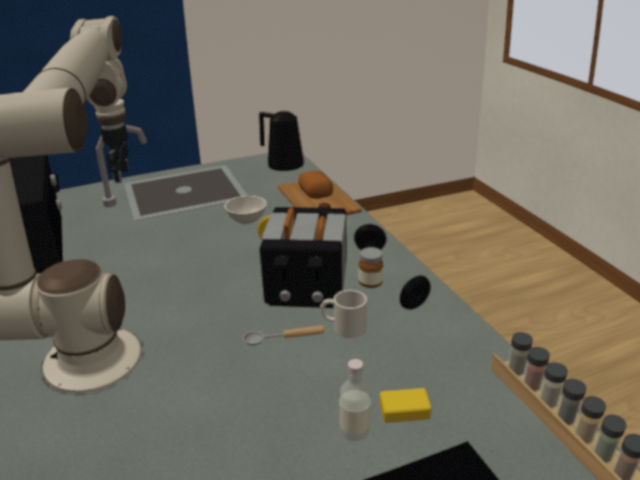

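The top view shows the toaster at about (310,247), its levers at (370,258) and (354,290), the mug at (396,240) and the spoon at (382,300). The side view shows its lever end at (305,270). I'll zoom in to tell the breads apart.

```bash
python3 - <<'E'
from h import *
t=cv2.imread('pics/top0.png'); s=cv2.imread('pics/side0.png')
a=cv2.resize(t[180:310,240:420],None,fx=4,fy=4,interpolation=cv2.INTER_CUBIC)[:, :720]
b=cv2.resize(s[190:350,240:400],None,fx=3.75,fy=3.75,interpolation=cv2.INTER_CUBIC)
cv2.imwrite('pics/topz.png',a); cv2.imwrite('pics/sidez.png',b)
g=cv2.cvtColor(t,cv2.COLOR_BGR2GRAY)
hsv=cv2.cvtColor(t,cv2.COLOR_BGR2HSV)
roi=np.zeros_like(g); roi[185:310,245:382]=1
def comps(m,mn):
    n,l,st,ce=cv2.connectedComponentsWithStats(m.astype(np.uint8))
    for i in range(1,n):
        if st[i,4]>mn:
            c=cv2.findContours((l==i).astype(np.uint8),0,2)[0][0]; yield st[i],ce[i],cv2.minAreaRect(c),c
print('dark')
for st,ce,r,c in comps((g<60)&(roi>0),30): print(st,ce.round(1),np.round(r[0],1),np.round(r[1],1),round(r[2],1)); 
print('brown')
br=(hsv[...,1]>110)&((hsv[...,0]<22))&(hsv[...,2]>60)&(roi>0)
for st,ce,r,c in comps(br,30):
    bx=cv2.boxPoints(r); print(st,ce.round(1),bx.round(1).tolist()); 
    for z in (.20,.21): print(onz('top',bx,z).round(3)[:,:2].tolist())
E
```

```text
dark
[ 249  190   51   79 1509] [274.5 228.7] [277.9 230.3] [26.6 82. ] 27.6
[250 195  15  22 189] [257.4 207.8] [257.  205.5] [21. 14.] 90.0
[ 318  224   51   80 1467] [343.2 264.1] [339.4 262.1] [27.4 82.3] 27.1
[360 250  19  17 168] [368.6 257.9] [368.9 258.2] [16.1 12.1] 26.6
[344 280  20  18 191] [353.5 288.2] [353.3 288.4] [16.1 12.1] 26.6
brown
[321 187  22  14  57] [330.3 196.1] [[318.3999938964844, 196.1999969482422], [321.0, 187.0], [342.29998779296875, 193.10000610351562], [339.6000061035156, 202.3000030517578]]
[[0.715, 0.073], [0.738, 0.066], [0.723, 0.015], [0.7, 0.021]]
[[0.714, 0.073], [0.736, 0.066], [0.721, 0.015], [0.699, 0.022]]
[245 195   9   9  34] [248.6 198.4] [[244.3000030517578, 200.10000610351562], [246.3000030517578, 194.10000610351562], [255.0, 197.0], [253.0, 203.0]]
[[0.707, 0.253], [0.721, 0.248], [0.714, 0.227], [0.7, 0.231]]
[[0.705, 0.251], [0.72, 0.246], [0.713, 0.225], [0.698, 0.23]]
[301 221  34  21 305] [317.  230.9] [[298.20001220703125, 226.60000610351562], [302.20001220703125, 218.60000610351562], [335.79998779296875, 235.39999389648438], [331.79998779296875, 243.39999389648438]]
[[0.641, 0.122], [0.661, 0.112], [0.62, 0.031], [0.6, 0.041]]
[[0.64, 0.121], [0.66, 0.112], [0.619, 0.031], [0.6, 0.041]]
[281 249  40  24 266] [300.5 261. ] [[279.79998779296875, 254.39999389648438], [282.6000061035156, 248.8000030517578], [321.0, 268.0], [318.20001220703125, 273.6000061035156]]
[[0.574, 0.166], [0.588, 0.16], [0.541, 0.067], [0.528, 0.074]]
[[0.574, 0.166], [0.587, 0.159], [0.541, 0.067], [0.528, 0.074]]
```

View pics/topz.png

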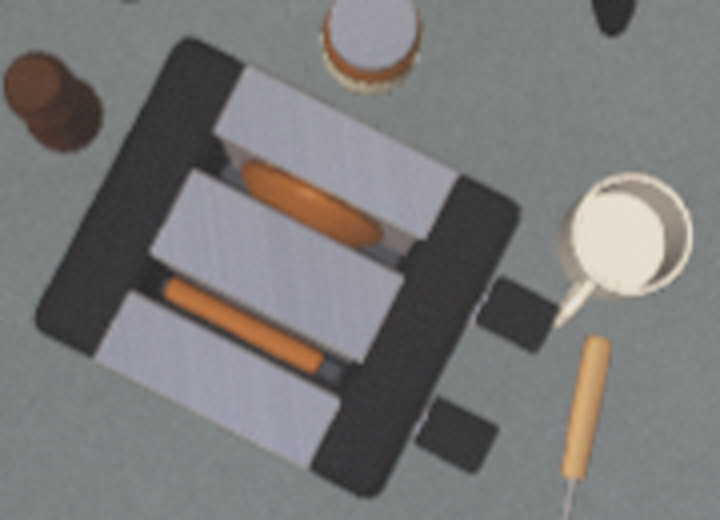

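View pics/sidez.png

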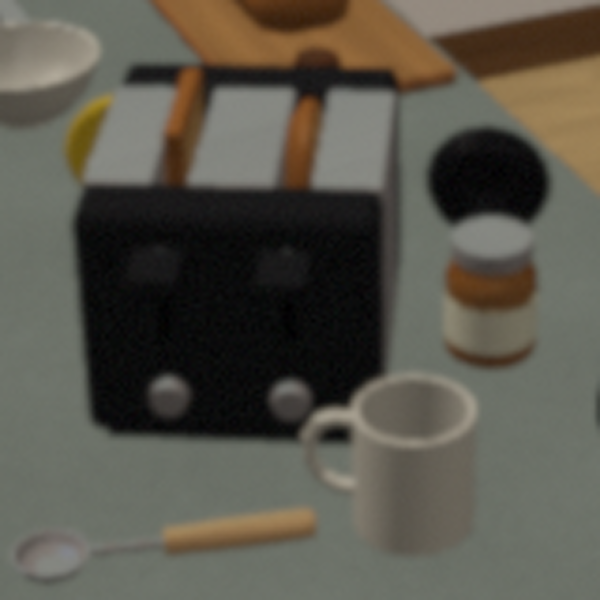

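The zoom shows the rounded, thick bagel in the far slot, at (317,231) in the full top view. The thin slice is in the near slot at (300,261). So the lever to push is the one at (369,258), in line with the bagel. Next I'll work out its position.

```bash
python3 - <<'E'
from h import *
A=onz('top',[[368.9,258.2],[353.3,288.4]],.165)
E=onz('top',[[277.9,230.3],[339.4,262.1]],.185)
B=onz('top',[[317.,230.9]],.205); S=onz('top',[[300.5,261]],.21)
print('levers',A,'sep',np.linalg.norm(A[0]-A[1])); c=E.mean(0); d=E[0]-E[1]; print('ends',E,'centre',c)
L=np.linalg.norm(d); u=d/L; v=np.array([-u[1],u[0],0]); print('yaw toaster',np.degrees(np.arctan2(u[1],u[0])))
for n,p in zip('A0 A1 B S'.split(),[*A,B[0],S[0]]): print(n,(p-c)@u,(p-c)@v)
for y in(42,-42): print('pred lever',y,c-u*.146+v*y/1000)
print(get_calibration('wrist')['tool_from_camera'],get_calibration('wrist')['fx'],get_calibration('top')['fx'],get_calibration('side')['fx'])
E
```

```text
levers [[ 0.56528951 -0.05154542  0.165     ]
 [ 0.4909633  -0.01210263  0.165     ]] sep 0.0841434447405168
ends [[0.63416053 0.17232066 0.185     ]
 [0.55548408 0.02242289 0.185     ]] centre [0.5948223  0.09737178 0.185     ]
yaw toaster 62.30648485060362
A0 -0.14558328991037642 -0.04305835293068738
A1 -0.14520131716314089 0.04108422481459432
B -0.002029093160309319 -0.04111860671489538
S -0.0004862014151740955 0.04139602110080303
pred lever 42 [ 0.48978125 -0.01238422  0.185     ]
pred lever -42 [ 0.56415874 -0.05142253  0.185     ]
[[-6.36287326e-04 -9.59257760e-01 -2.82531670e-01  7.21329531e-02]
 [ 9.99999797e-01 -5.99092639e-04 -2.18039037e-04 -1.41308968e-03]
 [ 3.98929939e-05 -2.82531752e-01  9.59257946e-01 -1.42280439e-01]
 [ 0.00000000e+00  0.00000000e+00  0.00000000e+00  1.00000000e+00]] 359.4317104771163 487.9171879459362 599.5697803357808
```

Slot b holds the bagel, so the target is lever_b at about (0.565,-0.0515). The measured offsets agree with the model to within 1 mm. I'll move to a viewing pose above the lever end.

Careful with the scale: shifts go in shares of 60 cm and turns go in shares of 360 degrees. That gives: -53.2 cm / 60 = -0.8867, 31.3 cm / 60 = 0.5217, 1.405 rad / 6.2832 = 0.2236.

Emit:
servo_tool([
  [0, 0, 0.0667, 0],
  [0.025, -0.0417, 0.1167, 0.0143],
  [0.0583, -0.1, 0.1167, 0.0286],
  [0.0917, -0.1583, 0.1167, 0.0446],
  [0.125, -0.2167, 0.1167, 0.0589],
  [0.1583, -0.275, 0.1167, 0.0748],
  [0.1917, -0.3333, 0.1167, 0.0891],
  [0.225, -0.3917, 0.1167, 0.105],
  [0.2583, -0.45, 0.1167, 0.1194],
  [0.2917, -0.5083, 0.1167, 0.1353],
  [0.325, -0.5667, 0.1167, 0.1496],
  [0.3583, -0.625, 0.1167, 0.1655],
  [0.3917, -0.6833, 0.1167, 0.1798],
  [0.425, -0.7333, 0.1167, 0.1958],
  [0.4583, -0.7833, 0.1167, 0.2101],
  [0.4917, -0.8333, 0.1167, 0.2236],
  [0.5217, -0.8867, 0.1167, 0.2236],
  [0.5217, -0.8867, 0.1167, 0.2236],
  [0.5217, -0.8867, 0.1167, 0.2236],
], claw=1)

```text
time: 1.68
ee_pos: [0.4852, -0.0112, 0.3002]
tcp_rot: [179.9, -0.1, -117.9]
wrist_force: [0.2, 0.9, 0.4]
opening: 0.0003
grasp_force: 0.0
```

```bash
python3 - <<'E'
from h import *
o=get_obs(); im=camera('wrist'); cv2.imwrite('pics/w1.png',im[:,:,::-1]); s=camera('side'); cv2.imwrite('pics/side1.png',s[:,:,::-1])
import pickle; pickle.dump(o,open('w1.pkl','wb')); print(o['time'],o['q'],o['ee_pos'],o['tcp_rot'],o['wrist_force'])
E
```

```text
1.6833 [-1.32873748e+00 -1.60675074e+00  1.11299735e+01  1.02861568e+02
  2.91133683e-03 -6.33997777e+01] [ 0.48523015 -0.01124043  0.30022813] [ 1.79887067e+02 -5.32969463e-02 -1.17928910e+02] [0.20907938 0.85513356 0.35290461]
```

View pics/w1.png

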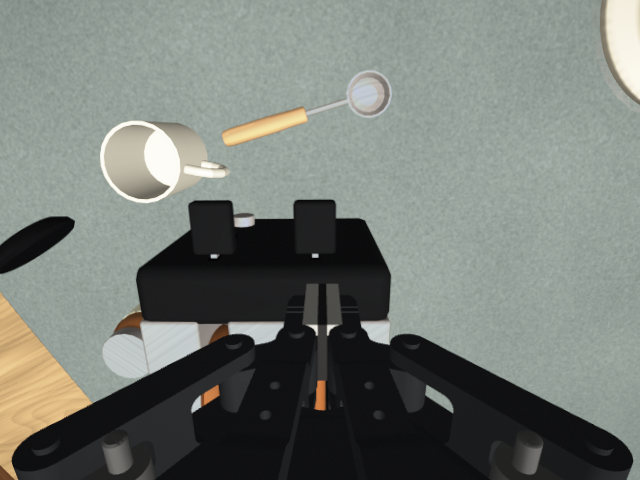

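The wrist view shows both levers, with lever_b at (212,228), the mug handle ending near (228,172), and the bagel at (212,395), hidden by the finger linkages. I'll turn the camera sideways to get clear views for measuring the bagel's height.

Scaled: 9.6 cm / 60 = 0.16, -7.7 cm / 60 = -0.1283, -1.565 rad / 6.2832 = -0.2491.

Emit:
servo_tool([
  [0.0333, -0.025, 0, -0.0191],
  [0.0667, -0.05, 0, -0.0382],
  [0.1, -0.075, 0, -0.0573],
  [0.1333, -0.1, 0, -0.0764],
  [0.16, -0.1283, 0, -0.0955],
  [0.16, -0.1283, 0, -0.1146],
  [0.16, -0.1283, 0, -0.1337],
  [0.16, -0.1283, 0, -0.1528],
  [0.16, -0.1283, 0, -0.1719],
  [0.16, -0.1283, 0, -0.191],
  [0.16, -0.1283, 0, -0.2101],
  [0.16, -0.1283, 0, -0.2292],
  [0.16, -0.1283, 0, -0.2491],
  [0.16, -0.1283, 0, -0.2491],
  [0.16, -0.1283, 0, -0.2491],
  [0.16, -0.1283, 0, -0.2491],
])

```text
time: 3.12
ee_pos: [0.5807, -0.0855, 0.3016]
tcp_rot: [180.0, 0.0, 152.9]
wrist_force: [0.4, 0.3, 0.1]
opening: -0.0003
grasp_force: 0.0
```

```bash
cat > shot.py <<'E'
from h import *
import sys,pickle
k=sys.argv[1]; o=get_obs(); im=camera('wrist'); cv2.imwrite(f'pics/{k}.png',im[:,:,::-1]); pickle.dump(o,open(k+'.pkl','wb')); print(o['time'],o['q'].round(1),o['qd'].round(2),o['ee_pos'],o['tcp_rot'])
E
python3 shot.py w2
```

```text
3.1167 [ -8.4  12.7  26.8 104.    0.   18.7] [-0.47  0.3   0.19  0.06  0.    0.68] [ 0.58072775 -0.08554491  0.3015969 ] [1.79991750e+02 1.86984651e-02 1.52939548e+02]
```

Scaled: 15.1 cm / 60 = 0.2517, 10.8 cm / 60 = 0.18.

Emit:
servo_tool([
  [0.0317, 0.06, 0, 0],
  [0.0633, 0.12, 0, 0],
  [0.095, 0.18, 0, 0],
  [0.13, 0.2517, 0, 0],
  [0.13, 0.2517, 0, 0],
  [0.13, 0.2517, 0, 0],
  [0.13, 0.2517, 0, 0],
])

```text
time: 3.75
ee_pos: [0.6588, 0.0646, 0.3009]
tcp_rot: [-180.0, -0.0, 152.8]
wrist_force: [-0.7, -0.2, -0.1]
opening: -0.0002
grasp_force: 0.0
```

```bash
python3 shot.py w3; python3 - <<'E'
import cv2,numpy as np
a=cv2.imread('pics/w2.png');b=cv2.imread('pics/w3.png'); cv2.imwrite('pics/w23.png',cv2.resize(np.vstack([a[:360],b[:360]]),(533,600)))
E
```

```text
3.75 [  5.6  25.1  42.5 107.5  -0.   32.8] [-1.82 -1.72 -0.83  0.07 -0.1   0.18] [0.6587655  0.0646405  0.30090511] [-1.79959849e+02 -2.64948185e-02  1.52766586e+02]
```

View pics/w23.png

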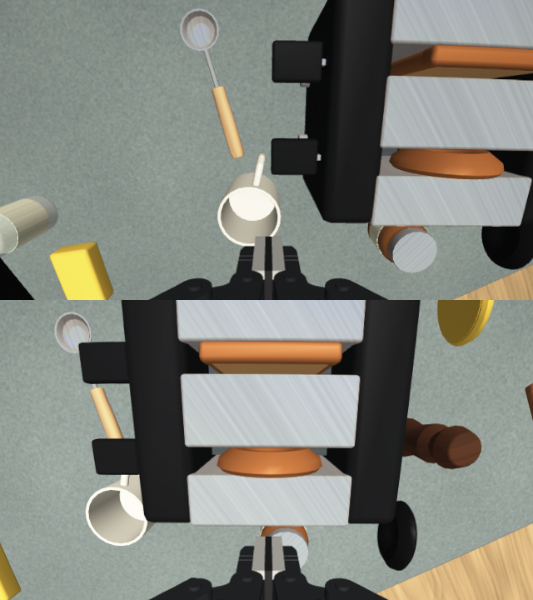

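In both wrist views the bagel is clear. At full resolution it spans about columns 468–606, row 195 in w2, and columns 261–385, row 193 in w3. The steel plate corners serve as a height reference.

```bash
cat > m.py <<'E'
from h import *
import pickle
from scipy.spatial.transform import Rotation as Ro
from scipy.optimize import least_squares
u=np.array([.4648,.8854,0]);v=np.array([-.8854,.4648,0]);c0=np.array([.5948,.0974,0]);T=np.array([u,v,[0,0,1.]])
c,K,d=cal('wrist'); M=np.array(c['tool_from_camera'])
def wray(k,uv):
    o=pickle.load(open(k+'.pkl','rb')); R=Ro.from_euler('xyz',o['tcp_rot'],degrees=True).as_matrix()
    p=cv2.undistortPoints(np.array(uv,float).reshape(-1,1,2),K,d).reshape(-1,2)
    D=np.c_[p,np.ones(len(p))]@(T@R@M[:3,:3]).T
    return T@(o['ee_pos']+R@M[:3,3]-c0), D/np.linalg.norm(D,axis=1)[:,None]
E
cat > m2.py <<'E'
from m import *
im={k:cv2.imread(f'pics/{k}.png') for k in('w2','w3')}
C={'w2':[[472,91],[460,176],[445,266],[470,49]],'w3':[[218,89],[218,174],[227,268],[215,48]]}
for k in C:
    g=cv2.cvtColor(im[k],cv2.COLOR_BGR2GRAY); C[k]=cv2.cornerSubPix(g,np.array(C[k],np.float32).reshape(-1,1,2),(7,7),(-1,-1),(3,50,.01)).reshape(-1,2); print(k,C[k].round(1).tolist())
o1,D1=wray('w2',C['w2']);o2,D2=wray('w3',C['w3'])
for a,b in zip(D1,D2):
    s=np.linalg.lstsq(np.c_[a,-b],o2-o1,rcond=None)[0]; p,q=o1+s[0]*a,o2+s[1]*b; print('corner',((p+q)/2*1e3).round(1),'gap',round(np.linalg.norm(p-q)*1e3,1))
lines=[]
for k,box in(('w2',(440,165,630,225)),('w3',(240,165,410,215))):
    h=cv2.cvtColor(im[k],cv2.COLOR_BGR2HSV); m=((h[...,1]>110)&(h[...,0]<20)&(h[...,2]>50)).astype(np.uint8)
    x0,y0,x1,y1=box; r=np.zeros_like(m); r[y0:y1,x0:x1]=m[y0:y1,x0:x1]
    n,l,st,ce=cv2.connectedComponentsWithStats(r); i=1+np.argmax(st[1:,4]); print(k,st[i])
    ct=cv2.findContours((l==i).astype(np.uint8),0,1)[0][0].reshape(-1,2).astype(float)
    for sgn in(-1,1):
        q=ct.copy(); q[:,0]+=.5*sgn; o,D=wray(k,q); a=np.arctan2(D[:,0],-D[:,2]); j=np.argmax(sgn*a if 1 else 0)
        print(k,sgn,q[j],'off-vertical',np.degrees(a[j]).round(2)); lines.append((k,sgn,o[[0,2]],a[j]))
def res(p,L,R=.05):
    out=[]
    for k,s,o,a in L:
        n=np.array([np.cos(a),np.sin(a)])  # perpendicular to ray (sin a,-cos a), pointing +x/up
        out.append(s*n@(o-p)-R)
    return np.array(out)
for L in(lines[1:],[lines[1],lines[2],lines[3]][:2],[lines[2],lines[3]],lines):
    s=least_squares(res,[0,.16],args=(L,)); print('x0,zc,top',(s.x*1e3).round(1),(s.x[1]*1e3+50).round(1),'res mm',(s.fun*1e3).round(2))
E
python3 m2.py
```

```text
w2 [[465.5, 90.80000305175781], [456.3999938964844, 175.3000030517578], [443.79998779296875, 266.8999938964844], [468.8999938964844, 48.70000076293945]]
w3 [[217.10000610351562, 88.9000015258789], [222.3000030517578, 174.6999969482422], [228.10000610351562, 266.3999938964844], [214.1999969482422, 47.29999923706055]]
corner [-72.8  28.  183.2] gap 0.1
corner [-73.  -29.9 183.2] gap 0.4
corner [ -73.9 -101.4  181.1] gap 0.1
corner [-73.3  54.4 182.9] gap 0.4
w2 [ 468  179  138   36 4113]
w2 -1 [467.5 192. ] off-vertical 22.4
w2 1 [605.5 205. ] off-vertical 39.6
w3 [ 261  177  125   36 3932]
w3 -1 [260.5 198. ] off-vertical -9.78
w3 1 [385.5 199. ] off-vertical 10.19
x0,zc,top [ -0.  158.5] 208.5 res mm [ 0.35 -0.5  -0.78]
x0,zc,top [  0.5 158.4] 208.4 res mm [0. 0.]
x0,zc,top [ -0.2 154.8] 204.8 res mm [ 0. -0.]
x0,zc,top [1.000e-01 1.588e+02] 208.8 res mm [-0.61  0.02 -0.4  -0.99]
```

Measured against the steel plate, the bagel's top is about 25 mm up; the absolute reading is 23.5 mm. Both fit the given figure of about 24 mm. I'll move above lever_b with the fingers spread across the toaster.

Scaled: -12 cm / 60 = -0.2, -9.6 cm / 60 = -0.16, 1.562 rad / 6.2832 = 0.2486.

Emit:
servo_tool([
  [-0.0267, -0.0333, 0, 0.0191],
  [-0.0533, -0.0667, 0, 0.0382],
  [-0.08, -0.1, 0, 0.0573],
  [-0.1067, -0.1333, 0, 0.0764],
  [-0.1333, -0.1667, 0, 0.0955],
  [-0.16, -0.2, 0, 0.1146],
  [-0.16, -0.2, 0, 0.1337],
  [-0.16, -0.2, 0, 0.1528],
  [-0.16, -0.2, 0, 0.1719],
  [-0.16, -0.2, 0, 0.191],
  [-0.16, -0.2, 0, 0.2101],
  [-0.16, -0.2, -0.0333, 0.2292],
  [-0.16, -0.2, -0.0833, 0.2486],
  [-0.16, -0.2, -0.1333, 0.2486],
  [-0.16, -0.2, -0.1667, 0.2486],
  [-0.16, -0.2, -0.1833, 0.2486],
  [-0.16, -0.2, -0.1833, 0.2486],
  [-0.16, -0.2, -0.1833, 0.2486],
  [-0.16, -0.2, -0.1833, 0.2486],
])

```text
time: 5.38
ee_pos: [0.5632, -0.0561, 0.1933]
tcp_rot: [-179.9, 0.1, -117.9]
wrist_force: [-0.1, 0.1, -0.3]
opening: -0.0003
grasp_force: 0.0
```

```bash
cat > s.py <<'E'
from m import *
import sys
o=get_obs(); p=T@(o['ee_pos']-c0); print('tcp toaster mm',(p*1e3).round(1),o['wrist_force'].round(2),o['tcp_rot'].round(2))
k=sys.argv[1]; cv2.imwrite(f'pics/{k}.png',camera('side')[:,:,::-1])
def t2w(q): return c0+np.array(q)@T
def bag(k):
    im=cv2.imread(f'pics/{k}.png'); h=cv2.cvtColor(im,cv2.COLOR_BGR2HSV); m=((h[...,1]>110)&(h[...,0]<20)&(h[...,2]>50)).astype(np.uint8)
    e=proj('side',t2w([[-.05,-.055,.185],[.0,-.028,.225],[.05,-.042,.185]])); r=np.zeros_like(m); x0,x1=int(e[:,0].min())-3,int(e[:,0].max())+4; r[200:245,x0:x1]=m[200:245,x0:x1]
    n,l,st,ce=cv2.connectedComponentsWithStats(r); i=1+np.argmax(st[1:,4]); print(k,'box',st[i],'cols',x0,x1); ys,xs=np.nonzero(l==i)
    top=[[xs[ys==ys.min()].mean(),ys.min()-.5]]
    print('top px',top); oo,D=ray('side',top); oo=T@(oo-c0);D=D@T.T; n=np.array([-D[0,2],D[0,0]]);n/=np.linalg.norm(n); n*=np.sign(n[1])
    h=( n@oo[[0,2]]-.05)/n[1]; print('bagel top if x0=0, mm',(h+.05)*1e3, 'normal',n.round(2))
for q in([-.0735,-.0985,.185],[.073,-.0985,.185],[-.12,.1,.185],[-.12,-.1,.185],[.12,-.1,.185],[.12,.1,.185]): print(q,proj('side',t2w([q])).round(1))
for z in (.185,.209):
    print('pred bagel arc row',z,min(proj('side',t2w([[.05*np.sin(a),-.042,z-.05+.05*np.cos(a)] for a in np.linspace(-1.5,1.5,61)]))[:,1]).round(2))
bag(k); bag('side0')
im=np.hstack([cv2.resize(cv2.imread(f'pics/{q}.png')[195:315,250:360],None,fx=3.6,fy=3.6,interpolation=cv2.INTER_CUBIC) for q in('side0',k)]); cv2.imwrite(f'pics/{k}z.png',im)
E
python3 s.py sa
```

```text
tcp toaster mm [-150.6  -43.4  193.3] [-0.14  0.1  -0.27] [-1.7986e+02  6.0000e-02 -1.1791e+02]
[-0.0735, -0.0985, 0.185] [[339.2 238.9]]
[0.073, -0.0985, 0.185] [[343. 213.]]
[-0.12, 0.1, 0.185] [[257.9 245.9]]
[-0.12, -0.1, 0.185] [[338.5 248.1]]
[0.12, -0.1, 0.185] [[344.7 205.5]]
[0.12, 0.1, 0.185] [[273.8 204.1]]
pred bagel arc row 0.185 222.73
pred bagel arc row 0.209 214.64
sa box [320 223   5   8  28] cols 310 326
top px [[np.float64(323.0), np.float64(222.5)]]
bagel top if x0=0, mm 185.84006974475554 normal [0.46 0.89]
side0 box [316 215  10  26 173] cols 310 326
top px [[np.float64(322.0), np.float64(214.5)]]
bagel top if x0=0, mm 209.52467811997866 normal [0.45 0.89]
```

View pics/saz.png

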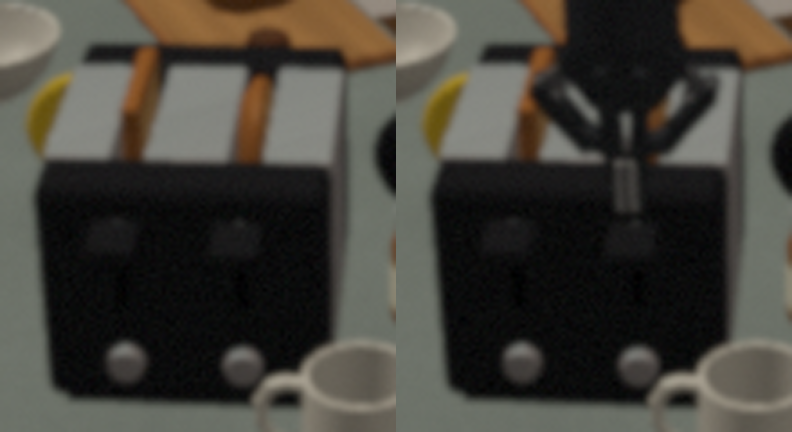

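The side view puts the bagel's top about 24.5 mm above the toaster, so I'll push by about 24.5 mm. The fingers are centred over lever_b, at (625,205) in the right half of the crop. First I'll descend until I feel contact.

Scaled: -2.5 cm / 60 = -0.0417, -2.4 cm / 60 = -0.04.

Emit:
servo_tool([
  [0, 0, -0.0133, 0],
  [0, 0, -0.0267, 0],
  [0, 0, -0.0367, 0],
  [0, 0, -0.04, 0],
  [0, 0, -0.0417, 0],
  [0, 0, -0.0417, 0],
  [0, 0, -0.0417, 0],
  [0, 0, -0.0417, 0],
])

```text
time: 6.1
ee_pos: [0.563, -0.0555, 0.1666]
tcp_rot: [-180.0, 0.0, -117.9]
wrist_force: [-0.5, 0.3, 0.5]
opening: -0.0004
grasp_force: 0.0
```

Scaled: -0.15 cm / 60 = -0.0025, -0.1 cm / 60 = -0.0017.

Emit:
servo_tool([
  [0, 0, -0.0017, 0],
  [0, 0, -0.0025, 0],
  [0, 0, -0.0025, 0],
  [0, 0, -0.0025, 0],
  [0, 0, -0.0025, 0],
])

```text
time: 6.52
ee_pos: [0.563, -0.0556, 0.1651]
tcp_rot: [-180.0, 0.0, -117.9]
wrist_force: [0.5, -0.5, 2.9]
opening: -0.0
grasp_force: 1.4
```

Scaled: -0.15 cm / 60 = -0.0025, -0.1 cm / 60 = -0.0017.

Emit:
servo_tool([
  [0, 0, -0.0017, 0],
  [0, 0, -0.0025, 0],
  [0, 0, -0.0025, 0],
  [0, 0, -0.0025, 0],
  [0, 0, -0.0025, 0],
])

```text
time: 6.93
ee_pos: [0.563, -0.0555, 0.1634]
tcp_rot: [-180.0, 0.0, -117.9]
wrist_force: [1.0, 0.1, 4.0]
opening: -0.0
grasp_force: 1.6
```

Contact is at z ≈ 0.165, as expected. I'll push down toward 0.1405.

Scaled: -2.2 cm / 60 = -0.0367, -1.6 cm / 60 = -0.0267.

Emit:
servo_tool([
  [0, 0, -0.0033, 0],
  [0, 0, -0.0067, 0],
  [0, 0, -0.01, 0],
  [0, 0, -0.0133, 0],
  [0, 0, -0.0167, 0],
  [0, 0, -0.02, 0],
  [0, 0, -0.0233, 0],
  [0, 0, -0.0267, 0],
  [0, 0, -0.03, 0],
  [0, 0, -0.0333, 0],
  [0, 0, -0.035, 0],
  [0, 0, -0.0367, 0],
  [0, 0, -0.0367, 0],
  [0, 0, -0.0367, 0],
  [0, 0, -0.0367, 0],
])

```text
time: 8.18
ee_pos: [0.563, -0.0556, 0.1414]
tcp_rot: [-180.0, 0.0, -117.9]
wrist_force: [0.8, 0.3, 5.9]
opening: 0.0001
grasp_force: 2.9
```

```bash
python3 - <<'E'
from h import *
o=get_obs(); print(o['ee_pos'],o['wrist_force'])
t=camera('top')[:,:,::-1]; s=camera('side')[:,:,::-1]; w=camera('wrist')[:,:,::-1]
a=cv2.resize(t[185:305,245:385],(400,343),interpolation=2); b=cv2.resize(s[195:315,250:370],(343,343),interpolation=2)
cv2.imwrite('pics/f.png',np.hstack([a,b])); cv2.imwrite('pics/fw.png',w)
E
```

```text
[ 0.56298002 -0.05555836  0.1414384 ] [0.8445891  0.3259495  5.85958994]
```

View pics/f.png

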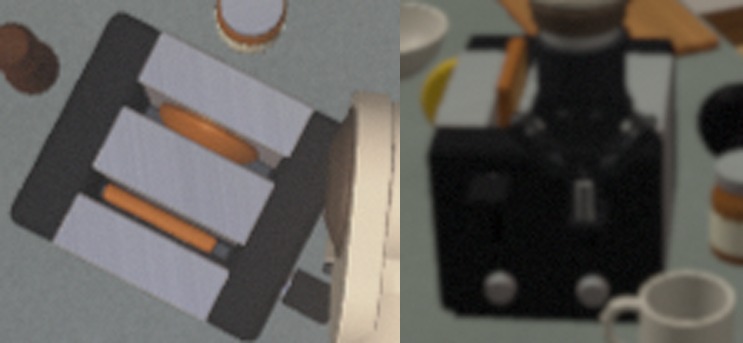

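The bagel has sunk, the slice and lever_a are unchanged, and the 5.9 N force matches the spring at about 23.6 mm. I'll add the last 0.8 mm and let it settle.

Scaled: -0.08 cm / 60 = -0.0013.

Emit:
servo_tool([
  [0, 0, -0.0013, 0],
  [0, 0, -0.0013, 0],
  [0, 0, -0.0013, 0],
  [0, 0, -0.0013, 0],
  [0, 0, -0.0013, 0],
  [0, 0, -0.0013, 0],
])

```text
time: 8.83
ee_pos: [0.563, -0.0556, 0.1407]
tcp_rot: [-180.0, 0.0, -117.9]
wrist_force: [0.4, -0.5, 5.0]
opening: 0.0001
grasp_force: 3.0
```

```bash
python3 - <<'E'
from h import *
o=get_obs(); print(o['ee_pos'],o['wrist_force'],o['time']); print(job_done())
E
```

```text
[ 0.56298239 -0.05555188  0.14065872] [ 0.44554947 -0.52828237  4.95183718] 8.8333
the job is handed in; nothing more can be done
None
```

The fingers are holding the bagel's lever (lever_b) about 24.3 mm down, which by my measurements puts the bagel's top level with the toaster's top to within 1–2 mm (not directly visible at the end); the other lever stayed up, and the job was handed in at 8.8 s.

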